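# Stand the toppled waste jar back on its mat

## Task

The square yellow tip-waste jar has been knocked over on the lab bench. Tip it up and let it down gently onto its base, never letting it drop or slam down, and slide it along the bench until its whole base is on the blue square mat. Do not pick it up off the bench, and leave the tube rack, the amber bottle and the tip box where they are.

Things in the scene. Friction and masses are not known exactly. Their poses are not given: they have to be found in the camera images.
- jar: Empty yellow square plastic jar, 80 x 80 mm outside, 90 mm tall, walls 3 mm, base 4 mm, about 0.18 kg, loose. Origin: centre of the base's outside; z axis from base to open mouth; x, y square to the side walls. It starts lying on its +x wall (-x wall on top, origin 40 mm above the bench), mouth turned roughly away from the robot.
- mouth (a point): centre of the jar's open mouth, in the plane of the rim, 90 mm from the base along the jar's z
- foot_a (a point): one corner of the outside of the jar's base, at jar x = +40 mm, y = +40 mm, z = 0
- foot_b (a point): one corner of the outside of the jar's base, at jar x = +40 mm, y = -40 mm, z = 0
- foot_c (a point): one corner of the outside of the jar's base, at jar x = -40 mm, y = +40 mm, z = 0
- foot_d (a point): one corner of the outside of the jar's base, at jar x = -40 mm, y = -40 mm, z = 0
- mat: Blue square mat, 160 x 160 mm, about 1 mm thick film lying flush on the bench (no step: things slide onto it freely and rest at bench height). Origin: its centre, at bench height; x and y along its sides, z up. It does not move.
- tube_rack: White foam block 70 x 130 mm and 45 mm high with seven red-capped tubes, 102 mm high in all, beside the work. Loose. Origin: centre of its underside; long side along its y.
- amber_bottle: Amber bottle with a blue cap, 50 mm diameter, 95 mm tall, standing. Loose. Origin: centre of its underside.
- tip_box: Blue box with a clear lid, 87 x 122 mm, 75 mm high. Loose. Origin: centre of its underside; long side along its y.
There are look-alikes about, which are no part of the job. Of the things that look like the jar, take the one that is farthest to the robot's left at the start.

How it is judged (in metres and radians):
On the way:
1. the jar stands upright on its base on the bench (angle between jar's own z axis and vertical below 0.08 rad and height (world z) of jar below 0.006 m and angular speed of jar below 0.4 rad/s), for 0.2 s.
At the end, for the whole second after the job is handed in: The jar stands upright on its base (within 0.06 rad, base centre under 6 mm above the bench), at rest, with all four corners of its base on the mat (within 82 mm of the mat's centre along each of its sides; the mat itself ends at 80 mm) (angle between jar's own z axis and vertical below 0.06 rad and height (world z) of jar below 0.006 m and height (world z) of mouth above 0.08 m and x of foot_a in the frame of mat between -0.082 and 0.082 m and y of foot_a in the frame of mat between -0.082 and 0.082 m and x of foot_b in the frame of mat between -0.082 and 0.082 m and y of foot_b in the frame of mat between -0.082 and 0.082 m and x of foot_c in the frame of mat between -0.082 and 0.082 m and y of foot_c in the frame of mat between -0.082 and 0.082 m and x of foot_d in the frame of mat between -0.082 and 0.082 m and y of foot_d in the frame of mat between -0.082 and 0.082 m and linear speed of jar below 0.02 m/s and angular speed of jar below 0.2 rad/s); the robot touches nothing.
It fails at once if the jar drops or slams over: it turns faster than 3 rad/s while still tilted (a jar let go past its balance point turns much faster) (angular speed of jar above 3 rad/s and angle between jar's own z axis and vertical above 0.1 rad).
It fails at once if the jar is picked up: all of its base's corners are more than 20 mm above the bench, and its mouth too (height (world z) of each of foot_a, foot_b, foot_c, foot_d above 0.02 m and height (world z) of mouth above 0.05 m).
It fails at once if the tube rack is moved by more than 20 mm (distance of tube_rack from where it was at the start of the episode above 0.02 m).
It fails at once if the amber bottle is moved by more than 20 mm (distance of amber_bottle from where it was at the start of the episode above 0.02 m).
It fails at once if the tip box is moved by more than 20 mm (distance of tip_box from where it was at the start of the episode above 0.02 m).
It also fails if it takes over 67 s, if anything falls off the work surface, if the arm or the gripper's body presses on something with over 40 N, if the wrist force passes 120 N, or if a joint passes its speed limit or range.

## Robot

A 7-joint arm with a two-finger parallel gripper is mounted at the origin on the work surface. World frame = base frame: x ahead of the robot, y to its left, z up, the work surface at z = 0. Lengths are in mm, angles in rad, forces in N, time in s.
With the tool pointing down it reaches from about 375 to 925 mm from the base axis. Payload 3.1 kg.
Tool frame: the origin (TCP) lies at the very end of the fingers, on their centre line; the grasp point (between the pads) lies 19 mm behind it; z points along the fingers, y is the line along which they close (so a half turn about z gives the same grasp; the last joint's range is limited). The gripper opens to 85 mm and grips with 20 to 120 N. Pads are 22 mm wide; open, the fingers measure 114 mm over their backs; the gripper's body (76 mm by 85 mm) begins 54 mm behind the grasp point. The pads swing forward as they close: fully open they stand 13 mm farther back than shut.
Start: joints at [1.067, 0.383, 0.044, 1.598, -0.018, 1.161, -0.05], TCP at [256.609, -597.206, 231.269] pointing down, gripper open.
Joint ranges: [-2.61, 2.61], [-0.41, 2.15], [-1.48, 1.57], [0, 2.5], [-1.57, 4.71], [0.05, 1.97], [-2.85, 2.85]. Speed limits (rad/s): [2.79, 2.79, 3.14, 3.14, 3.14, 3.14, 3.14].

## Interface

Orientations are given as a unit quaternion [x, y, z, w].
In Python, from bench import arm gives the robot as it stands. Calls block until the motion is done:
- arm.goto(position, orientation): joint-space move of the TCP to a pose.
- arm.line_to(position, ori=None, max_speed=150): straight line of the TCP; ori=None keeps the orientation; max_speed is the mean speed in mm/s.
- arm.move_j(angles): joint-space move.
- arm.move_gripper(opening, strength=None): finger opening in mm; strength is the grip in N (None keeps the last); returns when the fingers have stopped.
- arm.hold(seconds).
- arm.inverse_kinematics(position, orientation): joint angles nearest the present ones, or None.
- arm.snapshot(name): name is "side" or "top" or "wrist"; returns the picture (480x640x3 uint8, red, green, blue); there is no depth.
- arm.camera_params(name): a dict with "intrinsics" (3x3 intrinsics, pixels), "R" (3x3) and "t" (3): a world point X has camera coordinates R X + t; the wrist camera has in their place "hand_eye" (4x4, takes a point from camera to tool coordinates, whose origin is the TCP and whose axes are the flange's). Camera axes: x right, y down, z forward; pixel columns grow to the right and rows downward; lengths in mm; the calibration is good to about 2 mm. A picture is of the moment at which its call begins: read the wrist's pose just before it. camera_params takes no time and is no camera call.
A pose or a line that the arm cannot do raises arm.PlanningError and nothing moves.
- arm.job_done(): hands the job in; it is judged then, once.
Readings, each from a call of its own:
- arm.read_t(): time.
- arm.read_qpos(): joint angles.
- arm.read_dq(): joint speeds.
- arm.read_effort(): joint torques, N m.
- arm.read_tcp_pos(): TCP position.
- arm.read_tcp_rot(): TCP orientation.
- arm.read_contact_force(): force on the tool from outside, world axes, zero at the start.
- arm.read_ft_torque(): the same for the moment, N m.
- arm.read_gripper_width(): finger opening in mm.
- arm.read_grasp_force(): force on a finger pad.
Only numpy, scipy, OpenCV 4.12 (cv2) and the standard library are available. Lean on these libraries where they do the work, as an engineer would, in place of code of your own. Each camera call takes 0.05 s, during which the arm holds its last target. There are 200 camera calls.

## Working session

There is one attempt and no reset: what is moved stays moved. The work goes in short steps, each a Python script; the robot and the scene stay as the last script left them, time stands still between calls to the robot, and variables do not carry over. Pictures are saved under pics/ and viewed, at most 10 in all, crops included, and the job is handed in when it is done.

```bash
ls; mkdir -p pics; python3 - <<'E'
from bench import arm
import cv2
for n in("top","side"):
    cv2.imwrite(f"pics/{n}0.png",arm.snapshot(n)[:,:,::-1]); print(arm.camera_params(n))
print(arm.camera_params("wrist"),arm.read_tcp_rot(),arm.read_tcp_pos())
E
```

```text
pics
{'intrinsics': array([[437.20485592,   0.        , 323.78312511],
       [  0.        , 437.20485592, 240.52617496],
       [  0.        ,   0.        ,   1.        ]]), 'R': array([[-0.01580673, -0.99958197,  0.02420811],
       [-0.99895241,  0.01474765, -0.04331953],
       [ 0.04294441, -0.02486749, -0.99876793]]), 't': array([ -10.4064663 ,  580.29329995, 1033.58262865])}
{'intrinsics': array([[593.24632423,   0.        , 318.10017306],
       [  0.        , 593.24632423, 238.96192887],
       [  0.        ,   0.        ,   1.        ]]), 'R': array([[-0.92526906, -0.37878268,  0.0200212 ],
       [-0.20856446,  0.46396242, -0.86095281],
       [ 0.31682493, -0.80078871, -0.50829068]]), 't': array([ 547.97367595,  174.62172526, 1095.72684419])}
{'intrinsics': array([[426.25575895,   0.        , 320.85341166],
       [  0.        , 426.25575895, 240.56255965],
       [  0.        ,   0.        ,   1.        ]]), 'hand_eye': array([[ 8.31865729e-04, -9.55060355e-01, -2.96410234e-01,
         7.43311755e+01],
       [ 9.99999636e-01,  7.37541825e-04,  4.30040715e-04,
        -5.12067119e-01],
       [-1.92099893e-04, -2.96410483e-01,  9.55060620e-01,
        -1.43682620e+02],
       [ 0.00000000e+00,  0.00000000e+00,  0.00000000e+00,
         1.00000000e+00]])} [ 9.79479205e-01  2.01541648e-01 -3.13622445e-04 -1.16329309e-03] [ 256.23899805 -596.42632729  229.99483319]
```

View pics/top0.png

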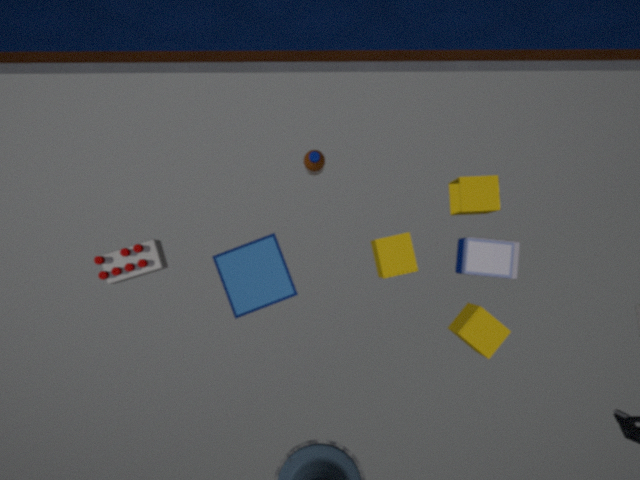

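View pics/side0.png

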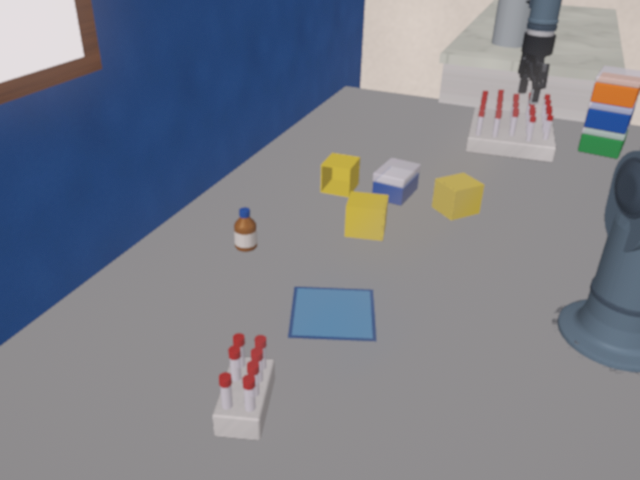

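The top view shows the target (leftmost yellow) at about (395,255), the mat at about (255,275), the rack at (130,260), the bottle at (314,160) and the tip box at (488,258). I'll enlarge the jar and the mat.

```bash
python3 - <<'E'
import cv2,numpy as np
a=cv2.imread("pics/top0.png");b=cv2.imread("pics/side0.png")
A=cv2.resize(a[225:285,360:430],None,fx=8,fy=8,interpolation=2)
B=cv2.resize(b[185:245,335:400],None,fx=8,fy=8,interpolation=2)
B=cv2.resize(B,(520,480)); A=cv2.resize(A,(560,480))
cv2.imwrite("pics/c0.png",cv2.resize(np.hstack([A,B]),None,fx=.74,fy=.74))
h=cv2.cvtColor(a,cv2.COLOR_BGR2HSV)
for nm,lo,hi in(("y",(20,120,60),(35,255,255)),("mat",(95,100,60),(120,255,255))):
    m=cv2.inRange(h,lo,hi)
    for c in cv2.findContours(m,0,2)[0]:
        if 800<cv2.contourArea(c)<8000: print(nm,cv2.boxPoints(cv2.minAreaRect(c)).tolist(),cv2.approxPolyDP(c,3,True)[:,0].tolist())
E
```

```text
y [[447.31463623046875, 327.3033752441406], [471.2674560546875, 298.3078918457031], [511.11688232421875, 331.2270202636719], [487.1640625, 360.2225036621094]] [[468, 303], [449, 328], [489, 358], [510, 331], [483, 308]]
y [[370.3647155761719, 240.1411895751953], [409.1176452636719, 231.52943420410156], [417.7764587402344, 270.494140625], [379.0235290527344, 279.10589599609375]] [[408, 232], [371, 242], [379, 276], [417, 270]]
y [[448.19232177734375, 177.03846740722656], [497.98419189453125, 174.6674346923828], [499.7579345703125, 211.9163055419922], [449.966064453125, 214.28733825683594]] [[497, 176], [459, 177], [449, 183], [451, 214], [499, 209]]
mat [[211.82017517089844, 256.3440856933594], [273.7391052246094, 232.85757446289062], [297.06549072265625, 294.3544616699219], [235.14657592773438, 317.8409729003906]] [[274, 234], [213, 257], [236, 317], [296, 294]]
```

View pics/c0.png

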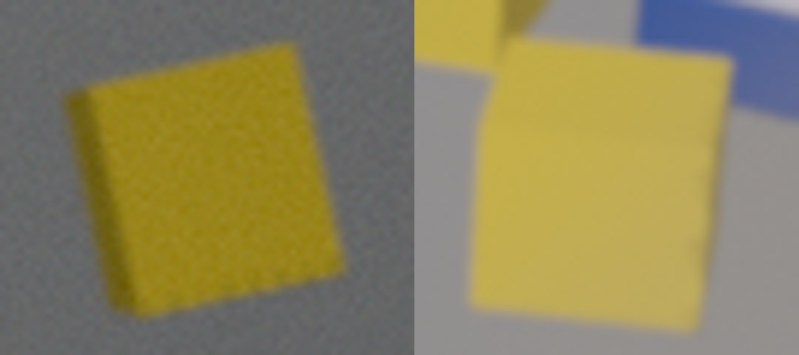

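The crop shows the jar's top face with corners at crop pixels (90,90), (297,42), (343,268) and (140,315). The long sides run up the image, so the mouth faces +x, tilted about 13°.

```bash
cat > h.py <<'E'
from bench import arm
import numpy as np, cv2
from scipy.spatial.transform import Rotation as R
def bp(uv,z,cam="top"):
    p=arm.camera_params(cam);Rm,t=np.array(p["R"]),np.array(p["t"])
    d=np.linalg.inv(p["intrinsics"])@np.c_[np.atleast_2d(uv),np.ones(len(np.atleast_2d(uv)))].T
    d=(Rm.T@d).T; c=-Rm.T@t
    return c+d*((z-c[2])/d[:,2])[:,None]
def mat(x,y,z): return R.from_matrix(np.array([x,y,z],float).T).as_quat()
E
python3 - <<'E'
from h import *
c=np.array([(90,90),(297,42),(343,268),(140,315)])/5.92+(360,225)
P=bp(c,80)[:,:2];print(P.round(1),P.mean(0),np.linalg.norm(P-np.roll(P,-1,0),axis=1))
a=(P[0]+P[1]-P[2]-P[3]);print("axis yaw",np.arctan2(a[1],a[0]),"side",np.arctan2(*(P[0]+P[3]-P[1]-P[2])[::-1])-np.pi/2)
M=bp([(274.5,234),(213,256.5),(235.5,317.5),(296.5,294.5)],0)[:,:2];print(M.round(1),M.mean(0),[np.arctan2(*(M[i]-M[(i+1)%4])[::-1]) for i in range(4)])
print("bottle",bp((315,157),95),"tip",bp([(463,238),(519,242),(517,278),(460,273)],75))
print(bp([(162,267),(155,240)],45))
E
```

```text
[[ 576.2 -133.1]
 [ 593.3 -212.4]
 [ 507.2 -227.9]
 [ 490.8 -150.3]] [ 541.8834514  -180.92416696] [81.17749005 87.42389165 79.33186097 87.11748504]
axis yaw 0.18793476725641117 side 0.21069156930764366
[[598.2  99.3]
 [546.1 247.3]
 [399.4 194.6]
 [451.6  48.1]] [498.83745517 147.32968198] [np.float64(-1.2327563761400213), np.float64(0.3454880766636457), np.float64(1.91314279988219), np.float64(-2.8054555771209935)]
bottle [[ 7.62561351e+02 -6.44576742e-01  9.50000000e+01]] tip [[ 578.45986158 -333.6923331    75.        ]
 [ 567.47544517 -461.822334     75.        ]
 [ 485.92550259 -454.35086108   75.        ]
 [ 499.38299611 -324.50370765   75.        ]]
[[523.41161021 353.45760169  45.        ]
 [585.61432552 369.40721366  45.        ]]
```

```bash
cat >> h.py <<'E'
ZG,H,C=77.,40.,26.          # pad contact in jar (from base, above lower wall), contact to TCP
def pose(th,al,psi,Pv,back=0,lift=0,zg=ZG,h=H):
    a=np.array([np.cos(psi),np.sin(psi),0]);Z=np.array([0,0,1.])
    d=-np.sin(al-th)*a-np.cos(al-th)*Z
    y=np.array([np.sin(psi),-np.cos(psi),0]); x=np.cross(y,d)
    G=np.append(Pv,0)+a*(zg*np.cos(th)-h*np.sin(th))+Z*(zg*np.sin(th)+h*np.cos(th)+lift)
    return G+d*(C-back),mat(x,y,d)
E
python3 - <<'E'
from h import *
Pv=np.array([497.8,-189.9]);psi=.2
for al in np.radians([0,15,25,35,45,55,65]):
    r=[arm.inverse_kinematics(*pose(0,al,psi,Pv,b)) is not None for b in(150,80,0)]
    t=[arm.inverse_kinematics(*pose(th,al,psi,Pv)) is not None for th in np.radians(range(0,91,10))]
    s=[arm.inverse_kinematics(*pose(np.pi/2,al,psi+.14*f,Pv+f*(np.array([537,160])-Pv),b)) is not None for f in(.25,.5,.75,1) for b in(0,60)]
    print(np.degrees(al),np.array(r)*1,np.array(t)*1,np.array(s)*1)
E
```

```text
0.0 [1 1 1] [1 1 1 1 1 1 1 1 1 1] [1 1 0 0 0 0 1 0]
14.999999999999998 [1 1 1] [1 1 1 1 1 1 1 1 1 1] [0 0 0 0 0 0 0 0]
25.0 [1 1 1] [1 1 1 1 1 1 1 1 1 1] [0 0 0 0 0 0 0 0]
35.0 [1 1 1] [1 1 1 1 1 1 1 1 1 1] [0 0 0 0 0 0 0 0]
45.0 [1 1 1] [1 1 1 1 1 1 1 1 1 1] [0 0 0 0 0 0 0 0]
55.0 [0 1 1] [1 1 1 1 1 1 1 1 1 1] [1 1 1 0 1 0 1 1]
65.0 [0 0 1] [1 1 1 1 1 1 1 1 1 1] [1 1 1 1 1 1 1 1]
```

```bash
python3 - <<'E'
from h import *
Pv=np.array([497.8,-189.9]);psi=.2;al=np.radians(40)
q=pose(0,np.radians(15),psi,Pv,150); print(q)
arm.goto(q[0]+[0,0,60],q[1])
print(arm.read_t(),arm.read_qpos(),arm.read_gripper_width())
np.savez("w.npz",p=arm.read_tcp_pos(),r=arm.read_tcp_rot())
cv2.imwrite("pics/w1.png",arm.snapshot("wrist")[:,:,::-1])
E
```

```text
(array([ 604.71895357, -168.22645512,  159.77480246]), array([ 0.98649177,  0.09897933, -0.1298741 ,  0.01303088]))
2.1083 [ 0.3156602   0.51279055 -0.2154826   1.4638437   0.18770486  1.42981288
 -1.3103909 ] 85.36453496722702
```

View pics/w1.png

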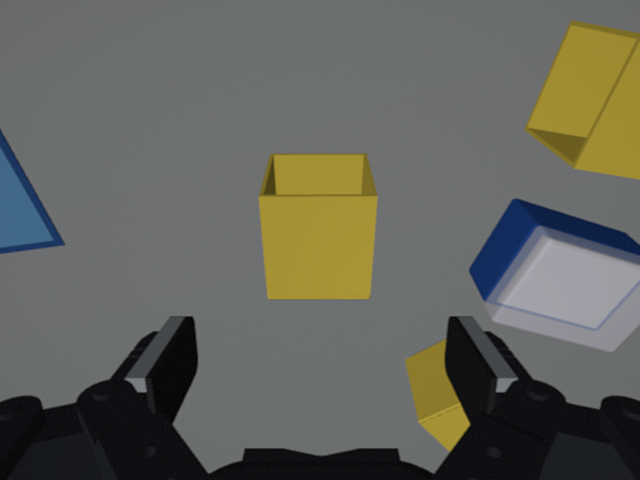

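The wrist view shows the jar square to the tool. The rim edge spans columns 260–377 at row 196 and the back (base) edge 268–371 at row 298. The pads' inner faces are at columns 197 and 447. I'll refine the pose from these.

```bash
cat >> h.py <<'E'
def bpw(uv,z,p,r):
    k=arm.camera_params("wrist");T=np.array(k["hand_eye"]);W=np.eye(4);W[:3,:3]=R.from_quat(r).as_matrix();W[:3,3]=p;T=W@T
    uv=np.atleast_2d(uv);d=(T[:3,:3]@np.linalg.inv(k["intrinsics"])@np.c_[uv,np.ones(len(uv))].T).T;c=T[:3,3]
    return c+d*((z-c[2])/d[:,2])[:,None]
E
python3 - <<'E'
from h import *
w=np.load("w.npz")
P=bpw([(260,196),(377,196),(371,298),(268,298)],80,w["p"],w["r"])[:,:2]
print(P,np.linalg.norm(P-np.roll(P,-1,0),axis=1),(P[2]+P[3])/2,(P[0]+P[1])/2)
a=P[0]+P[1]-P[2]-P[3];print(np.arctan2(a[1],a[0]),P.mean(0))
E
```

```text
[[ 577.09555909 -134.28664685]
 [ 592.52414557 -211.64884594]
 [ 505.62939915 -230.62820937]
 [ 489.85160519 -151.26371468]] [78.88568393 88.94331448 80.91762354 88.88041586] [ 497.74050217 -190.94596202] [ 584.80985233 -172.96774639]
0.20361999429758434 [ 541.27517725 -181.95685421]
```

```bash
python3 - <<'E'
from h import *
Pv=np.array([497.8,-189.9]);w=np.load("w.npz")
q=pose(0,np.radians(15),.2,Pv,150)
print(q[0]+[0,0,60],w["p"],[arm.read_tcp_pos().round(2) for _ in range(3)],q[1],w["r"])
k=arm.camera_params("wrist")["intrinsics"];Y=R.from_quat(w["r"]).as_matrix()[:,1]
P=bpw([(260,196),(377,196),(371,298),(268,298)],80,w["p"],w["r"]);print((P-w["p"])@Y)
al=np.radians(40)
arm.line_to(*pose(0,al,.2,Pv,75)); print(arm.read_t(),arm.read_tcp_pos(),pose(0,al,.2,Pv,75)[0],arm.read_contact_force(),arm.read_qpos())
w=dict(p=arm.read_tcp_pos(),r=arm.read_tcp_rot());np.savez("w.npz",**w)
cv2.imwrite("pics/w2.png",arm.snapshot("wrist")[:,:,::-1])
E
```

```text
[ 604.71895357 -168.22645512  219.77480246] [ 604.1143637  -170.58148601  219.82502379] [array([ 604.11, -170.65,  219.86]), array([ 604.11, -170.65,  219.86]), array([ 604.11, -170.65,  219.86])] [ 0.98649177  0.09897933 -0.1298741   0.01303088] [ 0.98661455  0.09734903 -0.1301193   0.0135598 ]
[-41.07792685  37.80767719  39.42192039 -41.49560431]
3.2583 [ 604.71333001 -168.913959     78.72624823] [ 604.13388449 -168.3450545    77.53617771] [0.90541113 0.27383353 0.34951768] [ 0.19055927  0.92184135 -0.14536801  1.2161859   0.28464928  1.69467668
 -1.37599637]
```

View pics/w2.png

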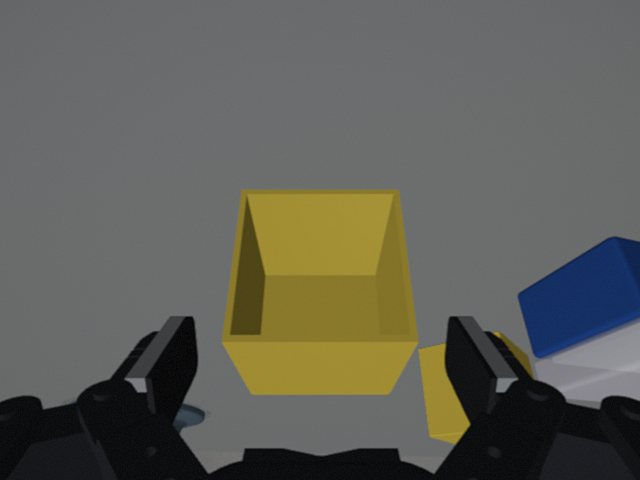

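The rim's near edge spans columns 223–417 (mid 320), and the pads' mid column is 322. That leaves the tool about 0.7 mm off laterally, so I'll correct it and approach along the tool axis with force checks.

```bash
python3 - <<'E'
from h import *
Pv=np.array([497.8,-189.9])+[-.14,.69];al=np.radians(40)
arm.line_to(*pose(0,al,.2,Pv,60),max_speed=60)
f0=arm.read_contact_force()
for b in (50,45,40,35,30,25,20,15,10,5,0):
    arm.line_to(*pose(0,al,.2,Pv,b),max_speed=40)
    f=arm.read_contact_force()-f0
    print(b,f.round(1))
    if np.linalg.norm(f)>4: break
print(arm.read_t(),arm.read_tcp_pos(),pose(0,al,.2,Pv,b)[0])
cv2.imwrite("pics/w3.png",arm.snapshot("wrist")[:,:,::-1])
cv2.imwrite("pics/s3.png",cv2.resize(arm.snapshot("side")[120:280,280:490],None,fx=3,fy=3,interpolation=2)[:,:,::-1])
E
```

```text
50 [-0.3 -0.  -0.4]
45 [-1.1 -0.6  0.1]
40 [-1.3  0.4  0.4]
35 [-1.  -0.2  1.6]
30 [-1.1 -1.2  0.1]
25 [-0.6  0.1  0.6]
20 [-0.2 -0.5  0.1]
15 [-0.3 -0.3 -0.4]
10 [ 0.3 -0.   0.9]
5 [-1.  -0.2  0.5]
0 [-0.4 -0.1 -0.1]
6.8583 [ 556.45467131 -177.43511297   19.81046245] [ 556.74578552 -177.23271832   20.08284448]
```

View pics/w3.png

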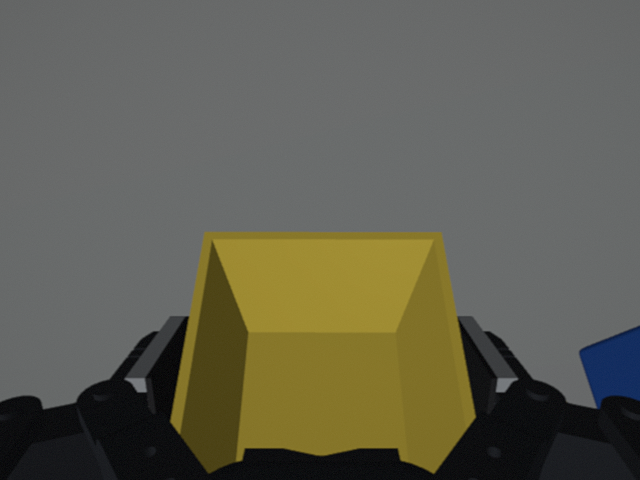

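The fingers straddle the jar symmetrically with no contact. Next I'll grip and tip it up.

```bash
python3 - <<'E'
from h import *
Pv=np.array([497.8,-189.9])+[-.14,.69];al=np.radians(40)
f0=arm.read_contact_force()
arm.move_gripper(70,25)
print(arm.read_gripper_width(),arm.read_grasp_force(),(arm.read_contact_force()-f0).round(1))
if arm.read_gripper_width()<76: raise SystemExit
for th in np.radians(np.arange(7.5,91,7.5)):
    arm.line_to(*pose(th,al,.2,Pv,0,1.5),max_speed=20)
    f=arm.read_contact_force()-f0
    print(np.degrees(th),f.round(1),arm.read_grasp_force().__round__(1))
    if np.linalg.norm(f)>20: break
print(arm.read_t(),arm.read_tcp_pos(),pose(th,al,.2,Pv,0,1.5)[0])
a=arm.snapshot("side")[140:290,290:500];b=arm.snapshot("top")[200:320,340:480]
cv2.imwrite("pics/s4.png",np.hstack([cv2.resize(a,(560,400)),cv2.resize(b,(240,206))[:,:][np.r_[0:206,[205]*194]]])[:,:,::-1])
E
```

```text
79.47624135240757 32.75620222091675 [-0.8  0.7  0.8]
7.499999999999999 [-0.9  0.4 -1.8] 32.7
14.999999999999998 [-0.2  0.  -1.9] 32.7
22.5 [-0.2 -0.2 -1.9] 32.7
29.999999999999996 [ 0.2  0.3 -0.8] 32.7
37.5 [ 0.3  0.8 -0.8] 32.7
45.0 [-0.1  0.  -1.6] 32.7
52.50000000000001 [-0.1 -0.1 -1.8] 32.7
59.99999999999999 [-0.9 -0.8 -1.7] 32.7
67.5 [ 0.2  1.  -0.7] 32.8
75.0 [ 0.6  0.4 -1.2] 32.8Traceback (most recent call last):
  File "<stdin>", line 8, in <module>
bench.PlanningError: the arm cannot follow that straight line within its joint ranges
```

```bash
python3 - <<'E'
from h import *
Pv=np.array([497.8,-189.9])+[-.14,.69];al=np.radians(40)
q0=arm.read_qpos();print(q0.round(2))
for dx in(0,30,60,90):
  for psi in(-.4,-.2,0,.2,.4):
    r=[]
    for th in np.radians([82.5,90]):
        q=arm.inverse_kinematics(*pose(th,al,psi,Pv+[dx,0],0,1.5))
        r.append(None if q is None else abs(np.array(q)-q0).max().round(2))
    print(dx,psi,r)
print(np.round(arm.inverse_kinematics(*pose(np.pi/2,al,.2,Pv,0,1.5)),2))
E
```

```text
[ 1.42  0.47 -0.97  2.31 -0.37  0.11 -0.42]
0 -0.4 [None, None]
0 -0.2 [None, None]
0 0 [np.float64(3.52), None]
0 0.2 [np.float64(2.15), np.float64(4.32)]
0 0.4 [np.float64(0.27), np.float64(0.43)]
30 -0.4 [np.float64(2.77), None]
30 -0.2 [np.float64(2.96), None]
30 0 [np.float64(3.26), np.float64(3.56)]
30 0.2 [np.float64(2.09), np.float64(4.24)]
30 0.4 [np.float64(0.25), np.float64(0.43)]
60 -0.4 [np.float64(2.73), np.float64(2.84)]
60 -0.2 [np.float64(3.0), np.float64(3.11)]
60 0 [np.float64(3.09), np.float64(3.44)]
60 0.2 [np.float64(2.05), np.float64(2.72)]
60 0.4 [np.float64(0.25), np.float64(0.43)]
90 -0.4 [np.float64(2.75), np.float64(2.85)]
90 -0.2 [np.float64(2.88), np.float64(3.04)]
90 0 [np.float64(3.39), np.float64(3.33)]
90 0.2 [np.float64(2.03), np.float64(2.62)]
90 0.4 [np.float64(0.26), np.float64(0.43)]
[-0.48  1.38  1.35  2.49  3.96  1.82  0.64]
```

Joint 6 is near its limit. Turning the jar's yaw to about 0.42 clears it and also suits the mat.

```bash
python3 - <<'E'
from h import *
Pv=np.array([497.8,-189.9])+[-.14,.69];al=np.radians(40);D=np.radians
for th,psi in((75,.26),(75,.33),(75,.4),(75,.45),(79,.45),(83,.45),(87,.45),(90,.45)):
    arm.line_to(*pose(D(th),al,psi,Pv,0,1.5),max_speed=20)
    print(th,psi,arm.read_contact_force().round(1))
print(arm.read_t(),arm.read_tcp_pos(),pose(D(th),al,psi,Pv,0,1.5)[0],arm.read_qpos().round(2))
a=arm.snapshot("side")[140:290,290:500];b=arm.snapshot("top")[220:320,340:480]
cv2.imwrite("pics/s4.png",np.vstack([cv2.resize(a,(490,350)),cv2.resize(b,(490,245))])[:,:,::-1])
E
```

```text
75 0.26 [ 0.2 -1.2  0.9]
75 0.33 [ 1.2 -0.3  1.1]
75 0.4 [ 0.7 -1.4 -0.3]
75 0.45 [-0.3 -1.5  1.6]
79 0.45 [-1.2 -0.6  0.6]
83 0.45 [-0.3 -0.3 -0.5]
87 0.45 [ 0.6  0.2 -1.7]
90 0.45 [0.8 0.  4.2]
15.35 [ 481.02752664 -197.97148647   63.22385075] [ 479.57646088 -197.94534518   61.78752215] [ 1.83  0.9  -1.18  2.28 -0.2   0.21  0.01]
```

View pics/s4.png

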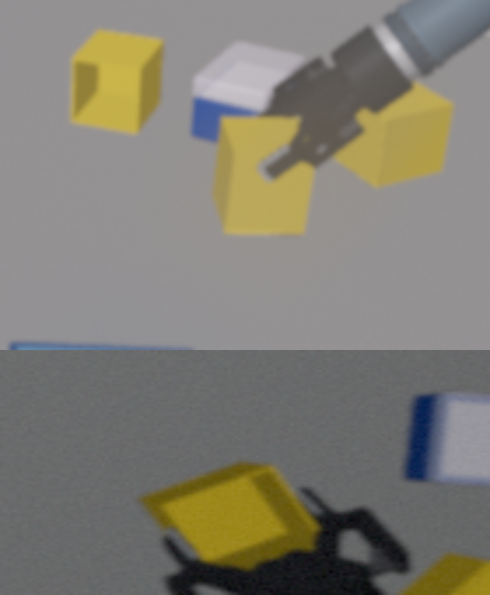

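The jar stands upright on the bench with about 4 N of contact, mouth up. I'll try sliding it directly in this grip.

```bash
python3 - <<'E'
from h import *
Pv0=np.array([497.8,-189.9])+[-.14,.69];al=np.radians(40)
arm.hold(.5)
def tgt(psi): return np.array([498.8,147.3])+40*np.array([np.cos(psi),np.sin(psi)])
for psi in(.343,.45,.55,.65,.75):
    try:
        arm.line_to(*pose(np.pi/2,al,psi,tgt(psi),0,1.5),max_speed=60); print("ok",psi);break
    except arm.PlanningError as e: print(psi,e)
print(arm.read_t(),arm.read_tcp_pos(),arm.read_contact_force(),arm.read_qpos().round(2))
E
```

```text
0.343 the arm cannot follow that straight line within its joint ranges
0.45 the arm cannot follow that straight line within its joint ranges
0.55 the arm cannot follow that straight line within its joint ranges
0.65 the arm cannot follow that straight line within its joint ranges
0.75 the arm cannot follow that straight line within its joint ranges
15.95 [ 481.01314104 -197.95367342   63.17188796] [ 1.85198324 -0.42437039  5.34271317] [ 1.83  0.9  -1.18  2.28 -0.2   0.21  0.01]
```

```bash
python3 - <<'E'
from h import *
Pv=np.array([497.8,-189.9])+[-.14,.69];al=np.radians(40);V=np.pi/2
f0=arm.read_contact_force()
arm.move_gripper(85)
arm.hold(.3);print((arm.read_contact_force()-f0).round(1),arm.read_gripper_width())
for b in(8,20,40,75):
    arm.line_to(*pose(V,al,.45,Pv,b,1.5),max_speed=40); print(b,(arm.read_contact_force()-f0).round(1))
arm.line_to(pose(V,al,.45,Pv,75,1.5)[0]+[0,0,80])
arm.goto(*pose(V,V,.45,Pv,130,zg=62))
print(arm.read_t(),arm.read_qpos().round(2))
np.savez("w.npz",p=arm.read_tcp_pos(),r=arm.read_tcp_rot())
cv2.imwrite("pics/w5.png",arm.snapshot("wrist")[:,:,::-1])
E
```

```text
[-1.6  0.8 -5.7] 85.02692632660002
8 [-1.9 -0.5 -6.1]
20 [-1.4  0.5 -4.7]
40 [-2.   1.5 -5.9]
75 [-1.9  0.5 -4.9]
20.6833 [ 1.24  0.36 -1.03  1.97  0.36  1.02 -1.08]
```

View pics/w5.png

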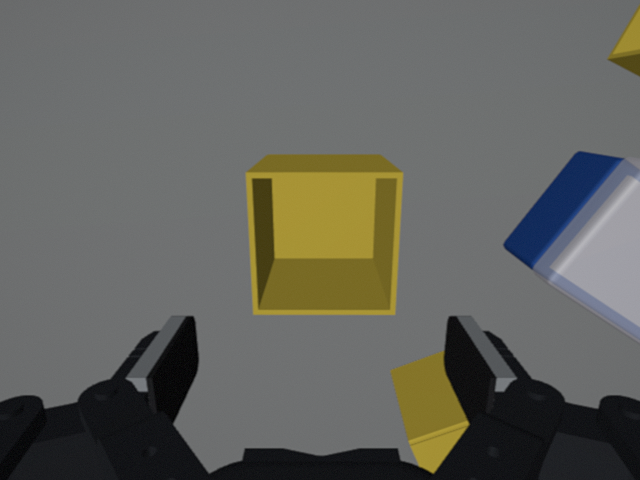

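The jar stands upright and square to the tool. Its rim is centred on column 324.5, about 1.4 mm off laterally. I'll correct that, regrasp from straight above and slide.

```bash
python3 - <<'E'
from h import *
w=np.load("w.npz");P=bpw([(246,174),(403,174),(396,314),(253,314)],90,w["p"],w["r"])[:,:2]
V=np.pi/2;psi=.45
print("rim centre",P.mean(0),np.linalg.norm(P-np.roll(P,-1,0),axis=1))
Pv=np.array([497.66,-189.21])+1.4*np.array([.435,-.9]);print("assumed",Pv-40*np.array([np.cos(psi),np.sin(psi)]))
arm.line_to(*pose(V,V,psi,Pv,60,zg=62))
f0=arm.read_contact_force()
for b in(50,42,35,28,21,14,7,0):
    arm.line_to(*pose(V,V,psi,Pv,b,zg=62),max_speed=40); f=arm.read_contact_force()-f0; print(b,f.round(1))
    if np.linalg.norm(f)>5: raise SystemExit
arm.move_gripper(70,25); print(arm.read_gripper_width(),arm.read_grasp_force(),(arm.read_contact_force()-f0).round(1),arm.read_t())
E
```

```text
rim centre [ 462.8618271  -206.73297643] [80.16728194 79.11411126 80.93647408 79.19906618]
assumed [ 462.25111591 -207.86862136]
50 [0.7 0.1 0.5]
42 [-0.   0.5 -1.1]
35 [ 1.1 -0.1 -0. ]
28 [ 0.7 -0.9 -0.1]
21 [ 0.4  0.2 -0.4]
14 [ 0.5  0.8 -0.1]
7 [ 0.2 -0.2 -0.6]
0 [0.2 1.1 0. ]
79.75079989371297 31.511117219924927 [ 0.6  1.  -1.6] 24.2667
```

```bash
python3 - <<'E'
from h import *
V=np.pi/2
u=lambda p:np.array([np.cos(p),np.sin(p)])
A=np.array([462.3,-207.9]);B=np.array([498.8,147.3])
for f in np.linspace(.1,1,10):
    psi=.45+f*(.343-.45); c=A+f*(B-A)
    p,o=pose(V,V,psi,c+40*u(psi),0,zg=62)
    try: arm.line_to(p,o,max_speed=60)
    except arm.PlanningError as e: print(f,e); arm.goto(p,o) if 0 else None; break
    print(f.round(1),arm.read_contact_force().round(1))
print(arm.read_t(),arm.read_tcp_pos(),p,arm.read_qpos().round(2))
a=arm.snapshot("side")[220:370,240:450];b=arm.snapshot("top")[220:340,180:330]
cv2.imwrite("pics/s6.png",np.hstack([cv2.resize(a,(400,300)),cv2.resize(b,(375,300))])[:,:,::-1])
E
```

```text
0.1 [-0.7  1.  -0.8]
0.2 [ 0.5 -0.3  0.2]
0.3 [ 0.6  0.6 -1.2]
0.4 [-0.3 -0.1 -1. ]
0.5 [ 0.3  0.8 -0.4]
0.6 [-0.7  0.6 -0.9]
0.7 [ 0.1  0.1 -0.5]
0.8 [-0.9  0.8  0.2]
0.9 [0.4 0.8 0.4]
1.0 [0.7 0.9 1.3]
31.6833 [498.61934306 148.15619929  35.96443207] [498.8 147.3  36. ] [ 0.37  0.58 -0.87  2.01  0.61  0.83 -2.08]
```

View pics/s6.png

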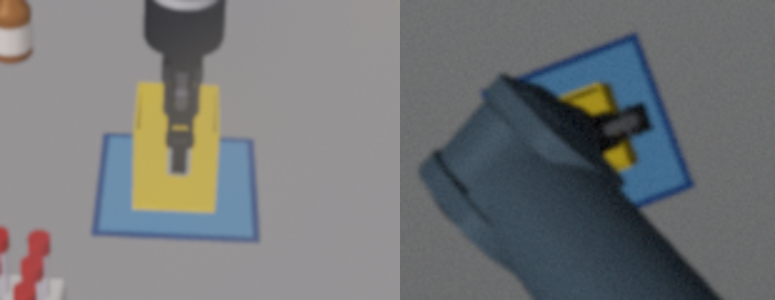

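The jar is inside the mat with a margin on every side. I'll let go and retreat straight up, then check.

```bash
python3 - <<'E'
from h import *
V=np.pi/2;psi=.343;Pv=np.array([498.8,147.3])+40*np.array([np.cos(psi),np.sin(psi)])
for z in(-.5,-1,-1.5,-2):
    arm.line_to(*pose(V,V,psi,Pv,0,z,zg=62),max_speed=10);f=arm.read_contact_force()[2]
    if f>4: break
print(z,f)
arm.move_gripper(85);arm.hold(.3)
arm.line_to(*pose(V,V,psi,Pv,50,zg=62),max_speed=40)
arm.line_to(*pose(V,V,psi,Pv,180,zg=62))
arm.line_to([430,-60,220],max_speed=200)
arm.hold(.3);print(arm.read_t(),arm.read_contact_force().round(1))
a=arm.snapshot("side")[140:410,190:460];b=arm.snapshot("top")[140:340,80:340]
cv2.imwrite("pics/s7.png",np.hstack([cv2.resize(a,(300,300)),cv2.resize(b,(390,300))])[:,:,::-1])
E
```

```text
-0.5 5.575367362824362
36.5333 [ 0.1 -0.3  0.4]
```

View pics/s7.png

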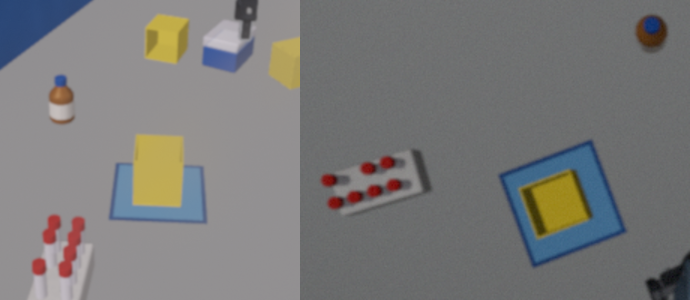

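The jar is upright, aligned and well inside the mat, with the rack and bottle where they were and the gripper clear.

```bash
python3 -c "
from bench import arm
print(arm.job_done())"
```

```text
the job is handed in; nothing more can be done
None
```

I tipped the jar up gently, slid it onto the blue mat and handed the job in after about 37 s; in the last pictures it stood upright with its whole base on the mat, but no pass or fail result came back.

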